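# Tip a slide carrier out of its dock and load it in the nest

### The arm

A 6-joint arm with a two-finger parallel gripper is mounted at the origin on a cart in front of the work surface, level with it; the furniture and walls round the work are solid. World frame = base frame: x ahead of the robot, y to its left, z up, the work surface at z = 0. Lengths are in m, angles in rad, forces in N, time in s.
With the tool pointing down it reaches from about 0.375 to 0.9 m from the base axis. Payload 3.1 kg.
Tool frame: the origin (TCP) lies at the very end of the fingers, on their centre line; the grasp point (between the pads) lies 19 mm behind it (manip.tcp_to_grasp is the distance from the TCP to the grasp point, in m); z points along the fingers, y is the line along which they close (so a half turn about z gives the same grasp; the last joint's range is limited). The gripper opens to 85 mm and grips with 20 to 120 N. Pads are 22 mm wide; open, the fingers measure 114 mm over their backs; the gripper's body (76 mm by 85 mm) begins 54 mm behind the grasp point. The pads swing forward as they close: fully open they stand 13 mm farther back than shut.
Start: joints at [0.926, 0.527, 1.433, -0, 1.181, -0.178], TCP at [0.281, 0.558, 0.231] pointing down, gripper open.
Joint ranges: [-3.08, 3.08], [-0.75, 2.2], [0.22, 2.44], [-1.43, 4.57], [0, 2.65], [-2.85, 2.85]. Speed limits (rad/s): [2.79, 2.79, 3.14, 3.14, 3.14, 3.14].

### API

Orientations are given as a unit quaternion [x, y, z, w].
In Python, from station import manip gives the robot as it stands. The module is installed in compiled form; this text tells all that it offers.
- The arm moves only by the tool step_arm, never from a script. Its argument "commands" is one flat list of numbers, 6 for each row, row after row: the shift along the tool's x, y, z in m, then the turn, a rotation vector about the tool's x, y, z in degrees. A call has exactly 10 rows; each row is the pose to reach, as a shift and turn from the pose commanded when the call began, along the tool's axes at that moment; what a row does not reach only later rows make up. A row lasts 1/10 s, in which the tool goes at most 50 mm and 8.59 degrees, less where a joint would pass 70% of its speed; a pose out of reach is approached as far as the arm can. A call with a gripper value outside its range is refused whole. "jaw" is the opening in per cent of the stroke, from 0 (shut) to 100 (fully open), set as the call begins (left out, the last holds). The fingers move at their own pace and stop on an object; "grip_force" is the grip in N (left out, the last holds). Time passes only in rows, so rows that repeat a pose let the fingers close, or fill a call up. It gives the time, the measured TCP pose, the force, the opening and the grip force at its end, in the units of the state.
- manip.sense(): the state, without advancing time (a new reading comes with each control period).
- manip.snapshot(name): name is "scene" or "top" or "wrist"; returns a dict with "pixels" (400x640x3 uint8, blue, green, red), "fx", "fy", "cx", "cy" (pixels), "R" (3x3) and "t" (3): a world point X has camera coordinates R X + t; the wrist camera has in their place "mount" (4x4, takes a point from camera to tool coordinates, whose origin is the TCP and whose axes are the flange's). Camera axes: x right, y down, z forward; pixel columns grow to the right and rows downward; lengths in m; the calibration is good to about 2 mm. A picture is of the moment at which its call begins: read the wrist's pose just before it. There is no depth.
- manip.sign_off(): hands the job in; it is judged then, once.
The state is a dict: "t": time; "q": joint angles; "qd": joint speeds; "tau": joint torques, N m; "tcp_pos": TCP position; "tool_rot": TCP orientation; "force": force on the tool from outside, world axes, zero at the start; "ft_torque": the same for the moment, N m; "finger_gap": opening from 0.0 (shut) to 1.0 (fully open); "gripper_force": force on a finger pad.
Only numpy, scipy, OpenCV 4.12 (cv2) and the standard library are available. Lean on these libraries where they do the work, as an engineer would, in place of code of your own. Each camera call takes 0.05 s, during which the arm holds its last target. There are 200 camera calls.

### The job

The flat metal slide carrier lies sunk flush in the white dock, so nothing can get hold of it. Press down the end that hangs over the dock's ramp so that the carrier tips, draw it down the ramp to the foot stop, and let go so that it rests there by itself with its other end standing up; then pick it up, its raised end being easy to grip now, and lay it glass side up in the shallow pocket of the grey nest so that it lies fully flat on the pocket floor. Do not drop or fling it, and leave the dropper bottle, red case, pen and timer where they are.

Things in the scene. Friction and masses are not known exactly. Their poses are not given: they have to be found in the camera images.
- carrier: Slide carrier: aluminium plate 140 x 50 x 6 mm (x, y, z), about 0.11 kg, slippery on the dock, a glass slide let into its top. Origin: centre of its underside; x along its length, z out of the glass side. Ends alike: either way round will do. At the start it lies level on the dock's land, parallel to the dock, origin at x = +14, z = 44 mm of the dock, its -x end over the ramp.
- dock: White plastic dock, 187 x 71 x 50 mm, fixed. Origin: centre of its underside; x along its length, z up. Side rails 9 mm thick, tops at z = 50 mm, flush with the carrier; channel between them 53 mm wide. Its floor: level land at z = 44 mm from x = -4 mm to a back wall at x = +85 mm (50 mm high); a ramp from x = -4 mm falling 24 degrees (0.42 rad) towards -x.
- dock_edge (a point): Middle of the dock's edge between land and ramp (dock x = -4, z = 44 mm). Pressing the carrier's -x end (dock x about -44 mm) with a few newtons rocks it over this edge onto the ramp; drawn down the slope under light pressure it slides 36 mm to the foot stop (pressing straight down may only pin it). Let go before it has slid 18 mm, it rocks back; after that it slides on by itself.
- dock_foot (a point): Lower end of the ramp (dock x = -84, z = 8.4 mm) at the foot stop (28 mm high). With its end here the carrier stays put, tilted 24 degrees: 52 mm of its +x end then stand free beyond the edge, the underside 0 to 21 mm above the land, and can be gripped across the 50 mm width from above.
- nest: Grey metal nest, a plate 168 x 78 x 20 mm, fixed. Origin: centre of its underside; x along its length, z up. In the middle of its top is a pocket 144 x 54 mm, 6 mm deep (floor at z = 14 mm, rim at z = 20 mm): 2 mm of play all round the carrier, whose top is flush with the rim when seated.
- nest_floor (a point): Centre of the nest's pocket floor, 14 mm above the bench: where the seated carrier's origin belongs (within 2 mm).
- dropper: Amber dropper bottle with a black dropper, 44 x 44 x 116 mm, a bystander. Origin: centre of its underside.
- flat_case: Closed dark red flat case, 40 x 90 x 12 mm, a bystander. Origin: centre of its underside.
- pen: Black and white marker pen lying on the bench, 12 x 138 x 13 mm, a bystander. Origin: centre of its underside.
- lab_timer: White lab timer with three keys, 62 x 62 x 18 mm, a bystander. Origin: centre of its underside.

How it is judged:
By the outcome, as a careful person would: the job done as asked, in the order asked, and still so for the second after the job is handed in, with the robot touching nothing.
It also fails if it takes over 58 s, if anything falls off the work surface, if the arm or the gripper's body presses on something with over 40 N, if the wrist force passes 120 N, or if a joint passes its speed limit or range.

## Working session

There is one attempt and no reset: what is moved stays moved. The work goes in short steps, Python scripts to look and compute and a tool call to move; the robot and the scene stay as the last step left them, time stands still between calls to the robot, and variables do not carry over. Pictures are saved under pics/ and viewed, at most 10 in all, crops included, and the job is handed in when it is done.

Besides the shell and the picture viewer there is one more tool, called after "Request:" by a JSON object that holds its "api" and its "payload". step_arm: Moves the arm, as the interface text tells. Its arguments: {"type":"object","properties":{"commands":{"type":"array","items":{"type":"number"}},"jaw":{"type":"number"},"grip_force":{"type":"number"}},"required":["commands"]}

```bash
mkdir -p pics; python3 - <<'E'
from station import manip
import cv2,numpy as np
s=manip.sense();print(s)
for n in("scene","top"):
    d=manip.snapshot(n);cv2.imwrite(f"pics/{n}0.png",d["pixels"]);print(n,d["fx"],d["fy"],d["cx"],d["cy"],np.round(d["R"],4).tolist(),np.round(d["t"],4).tolist())
E
```

```text
{'t': 0.0, 'q': array([ 9.26511696e-01,  5.28456575e-01,  1.43388797e+00, -1.39688698e-06,
        1.18138150e+00, -1.78499839e-01]), 'qd': array([ 0.00155124,  0.00048119,  0.00125804, -0.00011726,  0.00186885,
        0.00061529]), 'tau': array([ 1.12882713e-03, -4.42349589e+01, -1.78031266e+01, -2.41855532e-04,
        8.30316130e-03,  9.11762697e-06]), 'tcp_pos': array([0.28024767, 0.5578606 , 0.23034406]), 'tool_rot': array([ 2.30792404e-01,  9.73002430e-01, -9.77953894e-04, -4.25964340e-04]), 'force': array([ 0.02177085,  1.22619318, -0.13863947]), 'ft_torque': array([ 0.00018129, -0.00343745,  0.00937397]), 'gripper_force': 0.0, 'finger_gap': 0.9989011553916416}
scene 372.3179251288327 372.3179251288327 315.7382778847523 201.2572334674962 [[0.3631, -0.9317, -0.0061], [-0.7213, -0.277, -0.6348], [0.5897, 0.2349, -0.7727]] [0.0432, 0.4941, 0.632]
top 371.37107013756184 371.37107013756184 316.9792005599703 198.21516858236262 [[-0.1176, -0.9931, -0.0004], [-0.9688, 0.1148, -0.2198], [0.2183, -0.0254, -0.9755]] [0.2808, 0.4973, 0.824]
```

View pics/top0.png

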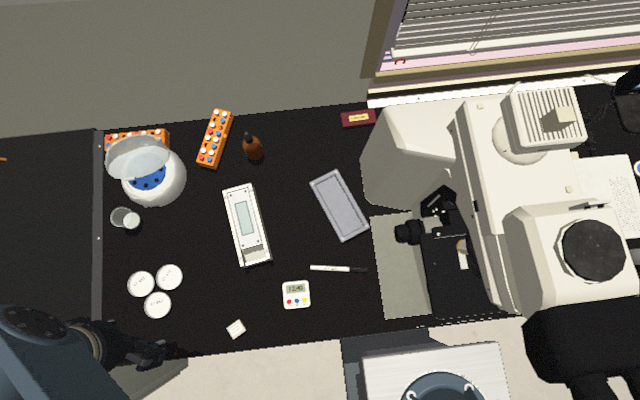

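View pics/scene0.png

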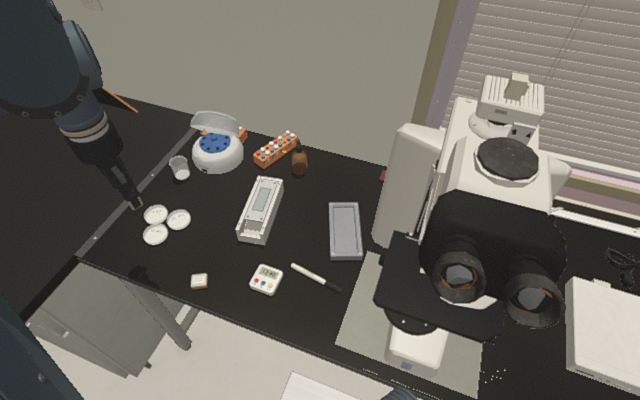

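The top view shows the dock from (237,187) to (257,263) with its ramp end toward the robot, and the nest at about (339,205). I'll enlarge that area to measure the corners.

```bash
python3 - <<'E'
import cv2
im=cv2.imread("pics/top0.png")[160:280,215:375]
cv2.imwrite("pics/crop0.png",cv2.resize(im,None,fx=5,fy=5,interpolation=cv2.INTER_CUBIC))
E
```

```text
(no output)
```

View pics/crop0.png

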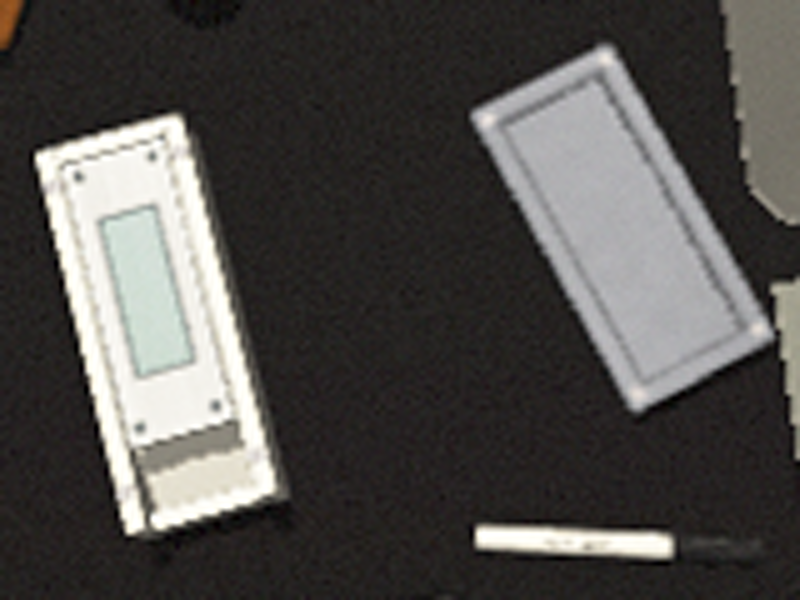

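The crop shows the dock's top corners at about (37,155), (183,113), (285,490) and (130,533). The nest's are at (473,115), (608,45), (772,335) and (638,410). The carrier's open end runs from (135,448) to (240,420).

```bash
cat > h.py <<'E'
from station import manip
import numpy as np
from scipy.optimize import least_squares
from scipy.spatial.transform import Rotation as Ro
def cam(n):
    d=manip.snapshot(n) if isinstance(n,str) else n
    return d
def wristRt(d,s):
    M=np.eye(4);M[:3,:3]=Ro.from_quat(s["tool_rot"]).as_matrix();M[:3,3]=s["tcp_pos"]
    W=np.linalg.inv(M@d["mount"]);d["R"]=W[:3,:3];d["t"]=W[:3,3];return d
def proj(d,X):
    c=np.atleast_2d(X)@np.array(d["R"]).T+np.array(d["t"])
    return np.c_[d["fx"]*c[:,0]/c[:,2]+d["cx"],d["fy"]*c[:,1]/c[:,2]+d["cy"]]
def back(d,uv,z):
    uv=np.atleast_2d(uv);r=np.c_[(uv[:,0]-d["cx"])/d["fx"],(uv[:,1]-d["cy"])/d["fy"],np.ones(len(uv))]@np.array(d["R"])
    o=-np.array(d["R"]).T@np.array(d["t"]);return o+r*((z-o[2])/r[:,2])[:,None]
def place(p,L):
    c,s=np.cos(p[2]),np.sin(p[2]);L=np.asarray(L,float)
    return np.c_[p[0]+c*L[:,0]-s*L[:,1],p[1]+s*L[:,0]+c*L[:,1],L[:,2]]
def fit(d,L,uv,p0):
    r=least_squares(lambda p:(proj(d,place(p,L))-uv).ravel(),p0);return r.x,np.round(r.fun.reshape(-1,2),1)
E
python3 - <<'E'
from h import *
d=cam("top")
f=lambda a:(np.array(a,float)+.5)/5-.5+[215,160]
dk=f([[37,155],[183,113],[285,490],[130,533]]);ns=f([[473,115],[608,45],[772,335],[638,410]]);ca=f([[135,448],[240,420]])
print(back(d,dk,.05).round(4),back(d,ns,.02).round(4),back(d,ca,.05).round(4),sep="\n")
B=lambda a,b,z:[[a,b,z],[a,-b,z],[-a,-b,z],[-a,b,z]]
P,r=fit(d,B(.0935,.0355,.05),dk,[.55,.2,0]);print("dock",P,r.tolist())
N,r=fit(d,B(.084,.039,.02),ns,[.55,0,0]);print("nest",N,r.tolist())
print("carrier end local", ((back(d,ca,.05)[:,:2]-P[:2])@np.array([[np.cos(P[2]),-np.sin(P[2])],[np.sin(P[2]),np.cos(P[2])]])))
for b,h,z in [((253,148),0,.06)]: print("dropper~",back(d,b,z))
print(proj(d,place(P,[[.084,0,.05],[-.056,.025,.05],[-.056,-.025,.05],[-.0935,.0355,.05]])))
E
```

```text
[[0.5734 0.4439 0.05  ]
 [0.586  0.3728 0.05  ]
 [0.4014 0.3403 0.05  ]
 [0.3903 0.4126 0.05  ]]
[[0.5767 0.234  0.02  ]
 [0.6048 0.1626 0.02  ]
 [0.45   0.1025 0.02  ]
 [0.4216 0.1718 0.02  ]]
[[0.4287 0.4075 0.05  ]
 [0.4358 0.3582 0.05  ]]
dock [0.48778023 0.39239056 0.17054074] [[0.2, -0.2], [-0.2, 0.0], [-0.5, -0.1], [0.5, 0.2]]
nest [0.51333278 0.16773444 0.37667463] [[-0.4, -0.1], [0.0, -0.4], [0.8, 0.1], [-0.5, 0.4]]
carrier end local [[-0.05571139  0.02489445]
 [-0.05702219 -0.02492017]]
dropper~ [[0.6683587  0.36014176 0.06      ]]
[[237.6015279  189.98293398]
 [241.58581248 249.333455  ]
 [262.52158141 243.16672696]
 [241.08832972 266.44789245]]
```

The dock, nest and carrier all fit their known sizes to within about 1 mm. Next I'll work out the approach move to above the overhanging end.

```bash
cat >> h.py <<'E'
D=np.array([.48778,.39239,.17054]);N=np.array([.51333,.16773,.37667])
def pose(F,l,pitch=0):
    "tool in local frame F (tool y=F y, tool x=-F x, z down), pitch deg: carrier +x end up"
    p=place(F,[l])[0]
    return p,Ro.from_euler("z",F[2])*Ro.from_euler("y",-pitch,degrees=True)*Ro.from_matrix([[-1,0,0],[0,1,0],[0,0,-1]])
def row(p,R,s=None):
    s=s or manip.sense();R0=Ro.from_quat(s["tool_rot"])
    return (R0.inv().apply(p-s["tcp_pos"])*1e3).round(1),(R0.inv()*R).as_rotvec(degrees=True).round(1)
def loc(F,p): return np.r_[Ro.from_euler("z",-F[2]).apply(np.r_[p[:2]-F[:2],0])[:2],p[2]]*1e3
E
python3 -c "
from h import *
print(row(*pose(D,[-.040,0,.10])));print(row(*pose(D,[-.040,0,.16])))"
```

```text
(array([-227.6,  -78.3,  130.6]), array([ -0.1,  -0. , -36.5]))
(array([-227.5,  -78.4,   70.6]), array([ -0.1,  -0. , -36.5]))
```

Request:
{"api": "step_arm", "payload": {"commands": [-0.035,-0.012,0.012,0,0,-6,-0.07,-0.024,0.025,0,0,-12,-0.105,-0.036,0.04,0,0,-18,-0.14,-0.048,0.055,0,0,-24,-0.175,-0.06,0.07,0,0,-30,-0.21,-0.072,0.09,0,0,-36.5,-0.2276,-0.0783,0.11,0,0,-36.5,-0.2276,-0.0783,0.1306,0,0,-36.5,-0.2276,-0.0783,0.1306,0,0,-36.5,-0.2276,-0.0783,0.1306,0,0,-36.5], "jaw": 0, "grip_force": 30}}

```text
t: 1.15
tcp_pos: [0.4485, 0.3862, 0.1005]
tool_rot: [-0.086, 0.996, -0.0, -0.001]
force: [-0.0, 0.4, -0.3]
finger_gap: -0.001
gripper_force: 0.0
```

```bash
python3 - <<'E'
from h import *
import cv2
s=manip.sense();print(loc(D,s["tcp_pos"]),row(*pose(D,[-.040,0,.06])),s["force"],s["finger_gap"])
d=manip.snapshot("wrist");d=wristRt(d,s);im=d["pixels"].copy()
L=[[.0935,.0355,.05],[.0935,-.0355,.05],[-.0935,-.0355,.05],[-.0935,.0355,.05],[-.056,.025,.05],[-.056,-.025,.05],[.084,0,.05]]
for u,v in proj(d,place(D,L)): cv2.drawMarker(im,(int(round(u)),int(round(v))),(0,0,255),0,10)
cv2.imwrite("pics/w1.png",im)
E
```

```text
[-39.73970102   0.54554831 100.49389718] (array([ 0.2, -0.5, 40.5]), array([-0. , -0.1,  0. ])) [-0.02703325  0.42625347 -0.27577729] -0.0005217405021109551
```

View pics/w1.png

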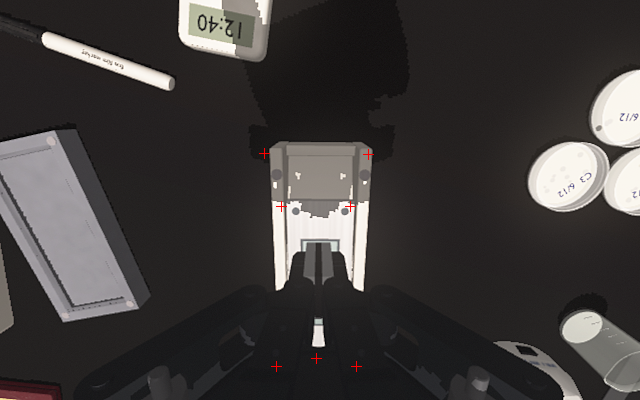

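The wrist view shows the dock's ramp-end corners at about (271,146) and (372,146) and the carrier end at row 202. That is some 5 px, or 3 mm, away from the prediction (red marks). I'll use the scene camera as a third opinion.

```bash
python3 - <<'E'
import cv2
a=cv2.imread("pics/scene0.png")[170:270,225:385]
cv2.imwrite("pics/crop1.png",cv2.resize(a,None,fx=5,fy=5,interpolation=cv2.INTER_CUBIC))
E
```

```text
(no output)
```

View pics/crop1.png

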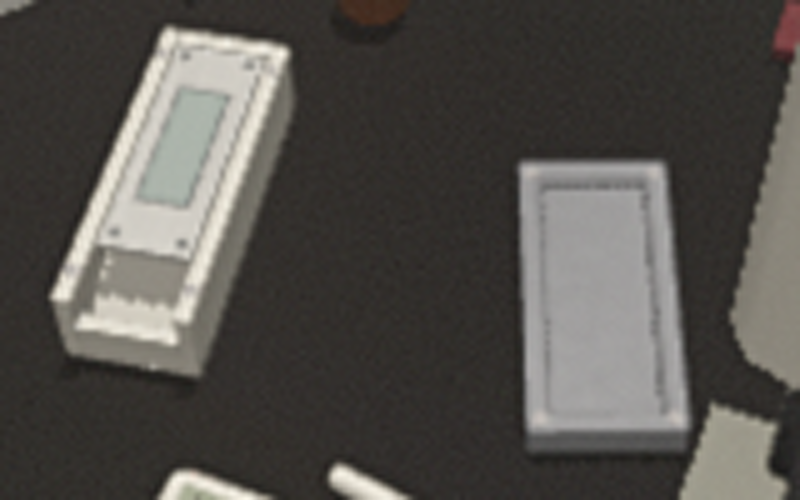

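In the scene crop the dock's top corners are at (165,27), (290,45), (188,318) and (52,296), and the nest's at (520,160), (665,160), (690,430) and (530,432).

```bash
python3 - <<'E'
from h import *
d=cam("scene")
f=lambda a:(np.array(a,float)+.5)/5-.5+[225,170]
B=lambda a,b,z:[[a,b,z],[a,-b,z],[-a,-b,z],[-a,b,z]]
P,r=fit(d,B(.0935,.0355,.05),f([[165,27],[290,45],[188,318],[52,296]]),D);print("dock",P,r.tolist())
Q,r=fit(d,B(.084,.039,.02),f([[520,160],[665,160],[690,430],[530,432]]),N);print("nest",Q,r.tolist())
s=manip.sense();w=wristRt(manip.snapshot("wrist"),s)
g=back(w,[[271,146],[372,146]],.05);print([loc(D,x).round(1) for x in g])
g=back(w,[[287,202],[354,202]],.05);print([loc(D,x).round(1) for x in g])
print("nest wrist",[loc(N,x).round(1) for x in back(w,[[75,128],[150,296],[68,320]],.02)])
print(proj(w,[s["tcp_pos"]]), np.round(w["mount"],4).tolist(),w["cx"],w["cy"],w["fx"])
E
```

```text
dock [0.48679141 0.39225075 0.16405221] [[0.1, -0.2], [-0.2, -0.1], [0.2, 0.3], [-0.2, -0.1]]
nest [0.51126013 0.16545625 0.37556064] [[0.1, 0.5], [-0.1, 0.3], [0.1, -0.2], [-0.1, -0.4]]
[array([-97.5, -29.7,  50. ]), array([-97.7,  39.1,  50. ])]
[array([-57.6, -20.1,  50. ]), array([-57.7,  28.5,  50. ])]
nest wrist [array([-84.4,  58.7,  20. ]), array([71.1, 57.2, 20. ]), array([ 80.8, -31.2,  20. ])]
[[315.96173637 260.53830131]] [[0.0005, -0.9528, -0.3034, 0.0795], [1.0, 0.001, -0.0015, 0.0014], [0.0017, -0.3034, 0.9528, -0.1413], [0.0, 0.0, 0.0, 1.0]] 318.0371712244256 202.80567300707196 279.2303259868542
```

Top and scene agree within 2 mm; the wrist mount carries a bias of a few mm. That's accurate enough to press.

Request:
{"api": "step_arm", "payload": {"commands": [0,0,0.02,0,0,0,0,0,0.04,0,0,0,0,0,0.047,0,0,0,0,0,0.05,0,0,0,0,0,0.052,0,0,0,0,0,0.054,0,0,0,0,0,0.056,0,0,0,0,0,0.058,0,0,0,0,0,0.06,0,0,0,0,0,0.061,0,0,0]}}

```text
t: 2.3
tcp_pos: [0.4489, 0.3861, 0.0396]
tool_rot: [-0.086, 0.996, -0.0, -0.0]
force: [0.8, 0.3, 0.0]
finger_gap: -0.002
gripper_force: 0.3
```

Request:
{"api": "step_arm", "payload": {"commands": [0,0,0.001,0,0,0,0,0,0.002,0,0,0,0.001,0,0.003,0,0,0,0.002,0,0.0035,0,0,0,0.003,0,0.004,0,0,0,0.004,0,0.0044,0,0,0,0.005,0,0.0048,0,0,0,0.006,0,0.0052,0,0,0,0.007,0,0.0056,0,0,0,0.008,0,0.006,0,0,0]}}

```text
t: 3.3
tcp_pos: [0.4415, 0.3855, 0.0356]
tool_rot: [-0.086, 0.996, 0.001, 0.001]
force: [-2.0, 0.0, 11.0]
finger_gap: -0.005
gripper_force: 5.6
```

```bash
python3 - <<'E'
from h import *
import cv2
s=manip.sense();print(loc(D,s["tcp_pos"]),s["force"])
d=manip.snapshot("wrist");e=manip.snapshot("scene")
a=cv2.resize(d["pixels"][120:320,220:420],None,fx=2,fy=2);b=cv2.resize(e["pixels"][155:255,215:315],None,fx=4,fy=4,interpolation=2)
cv2.imwrite("pics/c2.png",np.hstack([a,b]))
E
```

```text
[-46.75797718   1.06137542  35.56918217] [-1.95342374e+00  1.01461200e-02  1.10267368e+01]
```

View pics/c2.png

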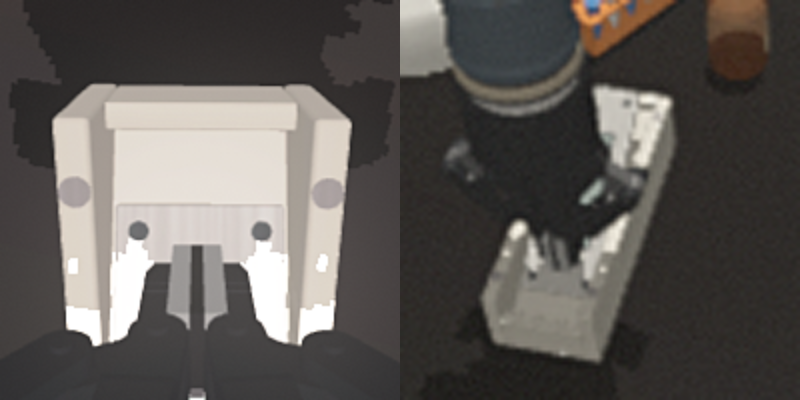

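The carrier has tipped onto the ramp: its end edge shows between the rails at (200,205) in the left half. The press force is 11 N. I'll draw on down the slope with a bit less pressure.

Request:
{"api": "step_arm", "payload": {"commands": [0.002,0,0.0004,0,0,0,0.004,0,0.0012,0,0,0,0.006,0,0.002,0,0,0,0.008,0,0.0029,0,0,0,0.01,0,0.0037,0,0,0,0.012,0,0.0046,0,0,0,0.014,0,0.0055,0,0,0,0.016,0,0.0064,0,0,0,0.018,0,0.0073,0,0,0,0.02,0,0.0082,0,0,0]}}

```text
t: 4.4
tcp_pos: [0.4215, 0.3818, 0.0266]
tool_rot: [-0.086, 0.996, 0.0, 0.001]
force: [-1.7, 0.8, 7.7]
finger_gap: -0.002
gripper_force: 3.9
```

```bash
python3 - <<'E'
from h import *
import cv2
s=manip.sense();print(loc(D,s["tcp_pos"]),s["force"])
d=manip.snapshot("wrist");e=manip.snapshot("scene")
a=cv2.resize(d["pixels"][120:320,220:420],None,fx=2,fy=2);b=cv2.resize(e["pixels"][155:255,215:315],None,fx=4,fy=4,interpolation=2)
cv2.imwrite("pics/c3.png",np.hstack([a,b]))
E
```

```text
[-67.11922416   0.82927208  26.61570574] [-1.74867765  0.84465028  7.68251167]
```

View pics/c3.png

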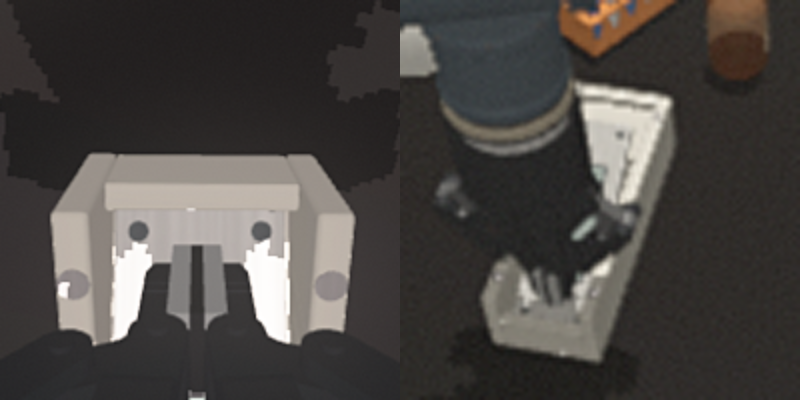

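The plate has moved along with the fingers: its holes stay put relative to the tips, and its end is almost at the foot stop. I'll draw the last few mm, then lift off.

Request:
{"api": "step_arm", "payload": {"commands": [0.001,0,0.0003,0,0,0,0.002,0,0.0007,0,0,0,0.003,0,0.0011,0,0,0,0.004,0,0.0015,0,0,0,0.0045,0,0.0017,0,0,0,0.0045,0,0.0007,0,0,0,0.0045,0,-0.001,0,0,0,0.003,0,-0.005,0,0,0,0,0,-0.03,0,0,0,0,0,-0.07,0,0,0]}}

```text
t: 5.5
tcp_pos: [0.4201, 0.3804, 0.094]
tool_rot: [-0.085, 0.996, -0.001, -0.003]
force: [0.4, -0.1, 0.4]
finger_gap: -0.0
gripper_force: 0.0
```

```bash
python3 - <<'E'
from h import *
s=manip.sense();print(loc(D,s["tcp_pos"]),s["force"])
print(row(*pose(D,[.030,.0015,.150])))
E
```

```text
[-68.73938525  -0.28223506  94.03586276] [ 0.39741392 -0.13527108  0.36322683]
(array([-98.4,   1.6, -56.5]), array([-0.1, -0.3,  0. ]))
```

```bash
cat >> h.py <<'E'
D=np.array([.4873,.3925,.168]);N=np.array([.5123,.1666,.3762])
E
python3 - <<'E'
from h import *
print(row(*pose(D,[-.003,.001,.117],24)))
E
```

```text
(array([-65.2,   1.4, -23.3]), array([ -0.1, -24.3,   0.2]))
```

Request:
{"api": "step_arm", "payload": {"commands": [0,0,-0.02,0,0,0,-0.01,0.0014,-0.03,0,-5,0,-0.025,0.0014,-0.03,0,-10,0,-0.04,0.0014,-0.03,0,-17,0,-0.055,0.0014,-0.028,0,-24.3,0,-0.065,0.0014,-0.0233,0,-24.3,0,-0.0652,0.0014,-0.0233,0,-24.3,0,-0.0652,0.0014,-0.0233,0,-24.3,0,-0.0652,0.0014,-0.0233,0,-24.3,0,-0.0652,0.0014,-0.0233,0,-24.3,0], "jaw": 100}}

```text
t: 6.5
tcp_pos: [0.4858, 0.394, 0.1191]
tool_rot: [-0.083, 0.974, 0.018, 0.21]
force: [0.6, 0.6, -0.6]
finger_gap: 0.999
gripper_force: 0.0
```

```bash
python3 - <<'E'
from h import *
import cv2
s=manip.sense();print(loc(D,s["tcp_pos"]),s["force"],s["finger_gap"])
d=wristRt(manip.snapshot("wrist"),s);e=manip.snapshot("scene");im=d["pixels"].copy()
c,n=np.cos(.42),np.sin(.42)
k=lambda a,b,h:[-.02005+a*c-h*n,b,.0369+a*n+h*c]
L=[k(a,b,.006) for a,b in[(-.07,.025),(-.07,-.025),(.07,.025),(.07,-.025)]]
for u,v in proj(d,place(D,L)): cv2.drawMarker(im,(int(round(u)),int(round(v))),(0,0,255),0,8)
b=cv2.resize(e["pixels"][155:255,215:285],None,fx=4,fy=4,interpolation=2)
cv2.imwrite("pics/c4.png",np.hstack([im[:,60:560],b]))
E
```

```text
[ -1.17892519   1.72467122 119.143505  ] [ 0.58408626  0.64414932 -0.5722542 ] 0.9986045607020021
```

View pics/c4.png

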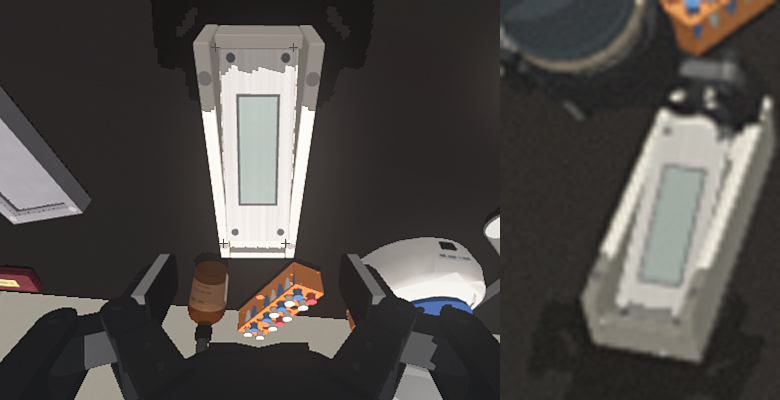

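The carrier rests tilted at the foot stop with its raised end free, at row 247. The model marks match to about 3 px. Next I'll descend along the tool axis and grip.

```bash
python3 - <<'E'
from h import *
print(row(*pose(D,[.0242,.001,.0555],24)))
E
```

```text
(array([ 2.8, -0.8, 68.5]), array([0.1, 0.3, 0.1]))
```

Request:
{"api": "step_arm", "payload": {"commands": [0.001,0,0.02,0,0,0,0.002,-0.0004,0.04,0,0,0,0.0028,-0.0008,0.05,0,0.2,0,0.0028,-0.0008,0.058,0,0.3,0,0.0028,-0.0008,0.063,0,0.3,0,0.0028,-0.0008,0.066,0,0.3,0,0.0028,-0.0008,0.0685,0,0.3,0,0.0028,-0.0008,0.0685,0,0.3,0,0.0028,-0.0008,0.0685,0,0.3,0,0.0028,-0.0008,0.0685,0,0.3,0]}}

```text
t: 7.6
tcp_pos: [0.5107, 0.3976, 0.0556]
tool_rot: [-0.084, 0.975, 0.018, 0.207]
force: [0.4, -0.3, 0.1]
finger_gap: 1.0
gripper_force: 0.0
```

```bash
python3 - <<'E'
from h import *
s=manip.sense();print(loc(D,s["tcp_pos"]),s["force"],row(*pose(D,[.0242,.001,.0555],24)))
E
```

```text
[23.92976257  1.14291744 55.61509932] [ 0.41304574 -0.3360606   0.14701956] (array([-0.2, -0.1,  0.2]), array([0.1, 0. , 0.2]))
```

Now I'll close, holding still.

Request:
{"api": "step_arm", "payload": {"commands": [0,0,0,0,0,0,0,0,0,0,0,0,0,0,0,0,0,0,0,0,0,0,0,0,0,0,0,0,0,0,0,0,0,0,0,0,0,0,0,0,0,0,0,0,0,0,0,0,0,0,0,0,0,0,0,0,0,0,0,0], "jaw": 0, "grip_force": 50}}

```text
t: 8.6
tcp_pos: [0.5109, 0.3977, 0.0556]
tool_rot: [-0.084, 0.974, 0.018, 0.207]
force: [-1.4, -0.9, 5.0]
finger_gap: 0.558
gripper_force: 51.2
```

Request:
{"api": "step_arm", "payload": {"commands": [-0.002,0,-0.001,0,0,0,-0.004,0,-0.005,0,0,0,-0.007,0,-0.01,0,0,0,-0.01,0,-0.017,0,0,0,-0.014,0,-0.026,0,0,0,-0.019,0,-0.037,0,0,0,-0.024,0,-0.05,0,0,0,-0.03,0,-0.063,0,0,0,-0.035,0,-0.075,0,0,0,-0.04,0,-0.085,0,0,0]}}

```text
t: 9.6
tcp_pos: [0.5126, 0.3979, 0.1504]
tool_rot: [-0.084, 0.975, 0.018, 0.207]
force: [0.3, -0.7, -1.0]
finger_gap: 0.558
gripper_force: 51.5
```

```bash
python3 - <<'E'
from h import *
import cv2
s=manip.sense();print(loc(D,s["tcp_pos"]),s["force"],s["ft_torque"],s["finger_gap"])
d=wristRt(manip.snapshot("wrist"),s);e=manip.snapshot("scene");im=d["pixels"].copy()
b=cv2.resize(e["pixels"][120:255,215:285],None,fx=4,fy=4,interpolation=2)[:400]
cv2.imwrite("pics/c5.png",np.hstack([im[:,60:560],b[:400]]))
# place target above nest: carrier centre at 48mm from grip
print(row(*pose(N,[.048,0,.12],0)))
E
```

```text
[ 25.8076777    1.11002938 150.41637331] [ 0.33011406 -0.70141492 -1.02220403] [-0.00971719  0.15666824 -0.05350297] 0.5578672367706805
(array([   7.2, -218.7,   30.8]), array([ -2.4,  24.1, -11.6]))
```

View pics/c5.png

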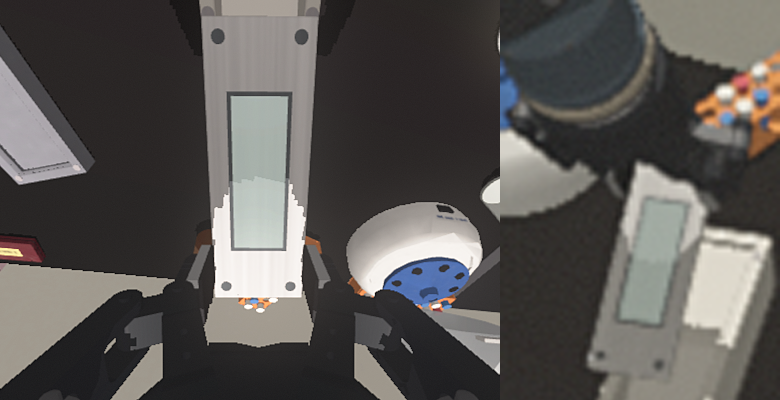

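The carrier is held square. Its far corners are at about (262,15) and (377,15) in the full image and its near corners at (275,297) and (363,297). I'll work out its pose in the hand.

```bash
python3 - <<'E'
from h import *
import cv2
s=manip.sense();d=manip.snapshot("wrist");M=d["mount"]
K=np.array([[d["fx"],0,d["cx"]],[0,d["fy"],d["cy"]],[0,0,1]])
# carrier top corners in tool-aligned frame (x_tool=-carrier x): far end = +tool x
obj=np.array([[.07,-.025,0],[.07,.025,0],[-.07,-.025,0],[-.07,.025,0]])
px=np.array([[262,15],[377.5,15],[275,297],[363,297]],float)
ok,r,t=cv2.solvePnP(obj,px,K,None)
R=Ro.from_matrix(M[:3,:3])*Ro.from_rotvec(r.ravel());print("rot deg",R.as_rotvec(degrees=True),"centre of top in tool mm",(M[:3,:3]@t.ravel()+M[:3,3])*1e3)
# predictions with nominal pose
for a,h in((.048,-.007),(.048,-.004),(.046,-.007)):
    X=obj+[a,0,h];C=(X-M[:3,3])@M[:3,:3];print(a,h,np.c_[d["fx"]*C[:,0]/C[:,2]+d["cx"],d["fy"]*C[:,1]/C[:,2]+d["cy"]].round(1).tolist())
g=cv2.cvtColor(d["pixels"],cv2.COLOR_BGR2GRAY).astype(int)
print(g[8:22,320],g[290:304,320],g[60,250:275],g[60,365:385],sep="\n")
E
```

```text
rot deg [ 0.04928865 -2.01599987  0.00301126] centre of top in tool mm [50.66726783  1.87428452 -4.74833931]
0.048 -0.007 [[255.7, 18.4], [374.9, 18.5], [272.0, 300.7], [359.5, 300.9]]
0.048 -0.004 [[257.2, 20.7], [373.5, 20.8], [272.8, 297.4], [358.7, 297.6]]
0.046 -0.007 [[256.0, 23.9], [374.6, 24.0], [272.2, 303.7], [359.3, 303.8]]
[162 163 163 163 163 163 165 149 139 145 150 150 149 150]
[243 243 243 243 243 244 249 226 194 199 147 134 159 162]
[ 43  41  41  41  40  43  42  42  42  42  42  41  39 101 145 147 145 145
 144 143 143 144 145 143 142]
[152 151 151 149 146 144 143 143 146 147 116  55  42  45  47  46  45  47
  46  46]
```

```bash
python3 - <<'E'
from h import *
t=cam("top");e=cam("scene")
print("top z0",back(t,[[360,165],[362,195],[372,212],[375,218]],0)[:,:2].round(3).tolist(), "z.2",back(t,[[360,165],[375,110],[372,205]],.2)[:,:2].round(3).tolist())
print("scene z0",back(e,[[375,247],[356,290],[385,238]],0)[:,:2].round(3).tolist())
s=manip.sense();print(s["q"].round(2),row(*pose(N,[.0495,0,.10],0)),row(*pose(N,[.0495,0,.06],0)))
E
```

```text
top z0 [[0.613, 0.099], [0.534, 0.105], [0.488, 0.086], [0.472, 0.081]] z.2 [[0.552, 0.13], [0.667, 0.082], [0.468, 0.119]]
scene z0 [[0.495, 0.078], [0.365, 0.088], [0.53, 0.061]]
[ 0.56  0.58  1.73 -0.35  0.47 -0.9 ] (array([  11.4, -217.5,   48.4]), array([ -2.5,  23.9, -11.6])) (array([  27.7, -217.5,   84.9]), array([ -2.5,  23.9, -11.6]))
```

```bash
python3 - <<'E'
from h import *
t=cam("top");e=cam("scene")
for x,y in[(.495,.08),(.53,.1),(.60,.10)]:
    X=[[x,y,z] for z in(0,.1,.2,.3)];print(x,y,proj(e,X).round().tolist(),proj(t,X).round().tolist())
E
```

```text
0.495 0.08 [[374.0, 247.0], [379.0, 223.0], [385.0, 196.0], [393.0, 162.0]] [[374.0, 209.0], [381.0, 200.0], [389.0, 190.0], [400.0, 176.0]]
0.53 0.1 [[371.0, 234.0], [375.0, 210.0], [380.0, 182.0], [387.0, 147.0]] [[364.0, 196.0], [370.0, 186.0], [377.0, 174.0], [386.0, 158.0]]
0.6 0.1 [[378.0, 214.0], [383.0, 189.0], [388.0, 161.0], [395.0, 126.0]] [[360.0, 170.0], [365.0, 157.0], [371.0, 141.0], [379.0, 120.0]]
```

The microscope's side stands at y≈0.08–0.10, which leaves the gripper about 30 mm of clearance. Next I'll carry it over, levelling on the way.

Request:
{"api": "step_arm", "payload": {"commands": [0,-0.02,0,0,3,-1,0,-0.05,0,0,6,-3,0,-0.08,0,0,10,-5,0.002,-0.11,0.005,0,14,-7,0.004,-0.14,0.012,-1,18,-9,0.007,-0.17,0.024,-2,21,-10.5,0.0095,-0.2,0.038,-2.5,23.9,-11.6,0.0114,-0.2175,0.0484,-2.5,23.9,-11.6,0.0114,-0.2175,0.0484,-2.5,23.9,-11.6,0.0114,-0.2175,0.0484,-2.5,23.9,-11.6]}}

```text
t: 10.95
tcp_pos: [0.5582, 0.1851, 0.0995]
tool_rot: [-0.187, 0.982, 0.001, -0.001]
force: [0.7, -0.2, -0.1]
finger_gap: 0.555
gripper_force: 51.7
```

```bash
python3 - <<'E'
from h import *
import cv2
s=manip.sense();print(loc(N,s["tcp_pos"]),s["force"],s["finger_gap"],row(*pose(N,[.0495,0,.06],0)))
E
```

```text
[49.47852179  0.29398179 99.54313364] [ 0.7407297  -0.15429589 -0.14412197] 0.5553198588106303 (array([-0.1, -0.3, 39.5]), array([ 0.1, -0.1, -0. ]))
```

Request:
{"api": "step_arm", "payload": {"commands": [0,0,0.01,0,0,0,0,0,0.03,0,0,0,0,0,0.045,0,0,0,0,0,0.056,0,0,0,0,-0.0003,0.0595,0,0,0,0,-0.0003,0.0595,0,0,0,0,-0.0003,0.0595,0,0,0,0,-0.0003,0.0595,0,0,0,0,-0.0003,0.0595,0,0,0,0,-0.0003,0.0595,0,0,0]}}

```text
t: 11.95
tcp_pos: [0.5592, 0.1849, 0.0413]
tool_rot: [-0.187, 0.982, 0.0, 0.001]
force: [0.5, -0.8, -0.9]
finger_gap: 0.559
gripper_force: 51.7
```

```bash
python3 - <<'E'
from h import *
import cv2
s=manip.sense();print(loc(N,s["tcp_pos"]),s["force"])
d=manip.snapshot("wrist");im=d["pixels"];np.save("w6.npy",im)
t=manip.snapshot("top")["pixels"];e=manip.snapshot("scene")["pixels"]
cv2.imwrite("pics/raw_top6.png",t);cv2.imwrite("pics/raw_scene6.png",e);cv2.imwrite("pics/raw_w6.png",im)
a=cv2.resize(im[0:330,200:450],None,fx=1.8,fy=1.8,interpolation=2)[:594]
b=cv2.resize(e[185:285,315:400],(340,400),interpolation=2)
c=np.zeros((594,800,3),np.uint8);c[:,:450]=a;c[:400,455:795]=b
cv2.imwrite("pics/c6.png",c)
E
```

```text
[50.36734392 -0.25912738 41.29088125] [ 0.52793811 -0.81832555 -0.87077351]
```

View pics/c6.png

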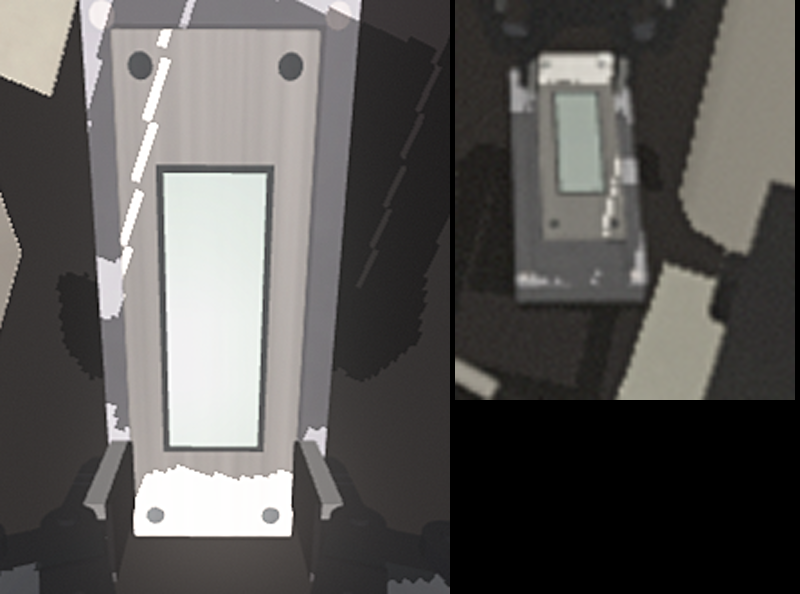

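The view shows the carrier above the pocket. Carrier edges run (110,27)→(133,535) and (321,27)→(293,535) in crop pixels, the nest's outer rims (82,0)→(110,440) and (362,0)→(322,440), and the nest's far corner pins are at (100,13) and (337,13). I'll compare both in tool coordinates.

```bash
python3 - <<'E'
from h import *
import cv2
s=manip.sense();d=wristRt(manip.snapshot("wrist"),s);R0=Ro.from_quat(s["tool_rot"])
f=lambda a:(np.array(a,float)+.5)/1.8-.5+[200,0]
tool=lambda X:R0.inv().apply(X-s["tcp_pos"])*1e3
print("rims",tool(back(d,f([[82,3],[110,440],[362,3],[322,440]]),.02)).round(1).tolist())
print("pins",tool(back(d,f([[100,13],[337,13]]),.02)).round(1).tolist())
M=d["mount"];K=np.array([[d["fx"],0,d["cx"]],[0,d["fy"],d["cy"]],[0,0,1]])
obj=np.array([[.07,-.025,0],[.07,.025,0],[-.07,-.025,0],[-.07,.025,0]])
ok,r,t=cv2.solvePnP(obj,f([[110,27],[321.5,27],[133,536],[293,536]]),K,None)
print("carrier",(Ro.from_matrix(M[:3,:3])*Ro.from_rotvec(r.ravel())).as_rotvec(degrees=True),(M[:3,:3]@t.ravel()+M[:3,3])*1e3)
top=cam("top");g=lambda a:(np.array(a,float)+.5)/5-.5+[215,160]
Nt=np.array([.51333,.16773,.37667])
print("pins top",[loc(Nt,x).round(1).tolist() for x in back(top,g([[488,120],[606,58],[760,328],[638,396]]),.02)])
E
```

```text
rims [[132.3, -34.7, 20.9], [-0.4, -35.1, 21.0], [132.3, 42.5, 20.9], [-0.3, 40.3, 21.0]]
pins [[130.0, -29.9, 20.9], [130.0, 35.8, 20.9]]
carrier [-0.00188903 -1.17347501  0.20040253] [49.54564957  1.86728342 -4.87918233]
pins top [[77.5, 33.0, 20.0], [77.7, -34.3, 20.0], [-77.2, -33.9, 20.0], [-77.9, 34.3, 20.0]]
```

```bash
python3 - <<'E'
from h import *
e=cam("scene");t=cam("top")
Q=np.array([.51126,.16546,.37556]);T=np.array([.51333,.16773,.37667])
f=lambda a:(np.array(a,float)-[455,0]+.5)/4-.5+[315,185]
A=back(e,f([[541,240.5],[625,240.5]]),.043);B=back(e,f([[538,52],[614,52]]),.0465)
print("scene carrier ends local Q",[loc(Q,x).round(1).tolist() for x in np.r_[A,B]])
# top camera: contrast profile, warp along nest axis at z=.044
import cv2
im=cv2.cvtColor(cv2.imread("pics/raw_top6.png"),cv2.COLOR_BGR2GRAY)
for F,z,x0,x1,y in((T,.043,-.095,-.04,.0),(T,.043,-.095,-.04,.015),):
    xs=np.arange(x0,x1,.002);uv=proj(t,place(F,[[x,y,z] for x in xs])).astype(np.float32)
    print("top x-profile y",y,list(zip((xs*1e3).round().astype(int).tolist(),cv2.remap(im,uv[None,:,0],uv[None,:,1],1)[0].tolist())))
for x in(-.05,-.03):
    ys=np.arange(-.05,.051,.002);uv=proj(t,place(T,[[x,y,.044] for y in ys])).astype(np.float32)
    print("top y-prof x",x,list(zip((ys*1e3).round().astype(int).tolist(),cv2.remap(im,uv[None,:,0],uv[None,:,1],1)[0].tolist())))
E
```

```text
scene carrier ends local Q [[-67.7, 25.6, 43.0], [-68.1, -24.9, 43.0], [77.3, 22.1, 46.5], [76.9, -28.1, 46.5]]
top x-profile y 0.0 [(-95, 67), (-93, 67), (-91, 71), (-89, 75), (-87, 81), (-85, 83), (-83, 81), (-81, 84), (-79, 87), (-77, 87), (-75, 89), (-73, 91), (-71, 91), (-69, 92), (-67, 94), (-65, 96), (-63, 96), (-61, 97), (-59, 98), (-57, 99), (-55, 100), (-53, 100), (-51, 101), (-49, 102), (-47, 104), (-45, 103), (-43, 102), (-41, 102)]
top x-profile y 0.015 [(-95, 93), (-93, 95), (-91, 97), (-89, 99), (-87, 98), (-85, 99), (-83, 98), (-81, 100), (-79, 99), (-77, 101), (-75, 103), (-73, 106), (-71, 103), (-69, 104), (-67, 105), (-65, 106), (-63, 106), (-61, 106), (-59, 105), (-57, 107), (-55, 109), (-53, 110), (-51, 110), (-49, 108), (-47, 111), (-45, 112), (-43, 112), (-41, 113)]
top y-prof x -0.05 [(-50, 114), (-48, 113), (-46, 114), (-44, 116), (-42, 117), (-40, 107), (-38, 98), (-36, 91), (-34, 79), (-32, 67), (-30, 62), (-28, 58), (-26, 49), (-24, 32), (-22, 19), (-20, 24), (-18, 30), (-16, 46), (-14, 66), (-12, 83), (-10, 87), (-8, 90), (-6, 94), (-4, 98), (-2, 100), (0
[... 158 characters left out ...]
(30, 109), (32, 109), (34, 110), (36, 110), (38, 111), (40, 112), (42, 110), (44, 111), (46, 110), (48, 109), (50, 108)]
top y-prof x -0.03 [(-50, 120), (-48, 119), (-46, 112), (-44, 99), (-42, 90), (-40, 80), (-38, 70), (-36, 67), (-34, 65), (-32, 55), (-30, 38), (-28, 23), (-26, 22), (-24, 32), (-22, 50), (-20, 70), (-18, 83), (-16, 91), (-14, 93), (-12, 95), (-10, 101), (-8, 102), (-6, 102), (-4, 102), (-2, 106), (0, 109), (2, 111), (4, 111), (6, 111), (8, 113), (10, 116), (12, 115), (14, 117), (16, 117), (18, 116), (20, 116), (22, 116), (24, 115), (26, 116), (28, 115), (30, 115), (32, 116), (34, 118), (36, 115), (38, 115), (40, 118), (42, 115), (44, 114), (46, 114), (48, 114), (50, 112)]
```

Wrist and scene both call for about +2.4 mm along tool x, and roughly +0.7 mm in y. I'll shift by that and lower until the far end is just inside the pocket.

Request:
{"api": "step_arm", "payload": {"commands": [0.0012,0.0004,0,0,0,0,0.0024,0.0007,0.003,0,0,0,0.0024,0.0007,0.008,0,0,0,0.0024,0.0007,0.013,0,0,0,0.0024,0.0007,0.016,0,0,0,0.0024,0.0007,0.018,0,0,0,0.0024,0.0007,0.019,0,0,0,0.0024,0.0007,0.02,0,0,0,0.0024,0.0007,0.0205,0,0,0,0.0024,0.0007,0.0205,0,0,0]}}

```text
t: 13.3
tcp_pos: [0.5565, 0.1847, 0.0203]
tool_rot: [-0.187, 0.982, 0.0, 0.0]
force: [0.4, 0.4, -0.6]
finger_gap: 0.558
gripper_force: 51.7
```

```bash
python3 - <<'E'
from h import *
import cv2
s=manip.sense();print(loc(N,s["tcp_pos"]),s["force"],s["ft_torque"])
d=wristRt(manip.snapshot("wrist"),s);im=cv2.cvtColor(d["pixels"],cv2.COLOR_BGR2GRAY)
cv2.imwrite("pics/raw_w7.png",d["pixels"]);cv2.imwrite("pics/raw_scene7.png",manip.snapshot("scene")["pixels"])
for r in(40,60,100,150,200): print(r,"L",im[r,236:282].tolist(),"R",im[r,362:412].tolist())
for c in(300,320,340): print(c,im[0:40,c].tolist())
E
```

```text
[47.73146318  0.58974228 20.32719905] [ 0.42536813  0.37643994 -0.60520575] [-0.0204507  -0.0347672  -0.04853557]
40 L [225, 221, 220, 221, 225, 201, 138, 118, 125, 126, 125, 126, 127, 126, 124, 126, 127, 128, 121, 111, 112, 112, 113, 112, 111, 107, 141, 180, 185, 184, 184, 182, 180, 180, 187, 168, 115, 86, 91, 94, 94, 93, 94, 94, 91, 91] R [95, 92, 93, 91, 82, 144, 194, 189, 184, 180, 178, 179, 182, 181, 160, 127, 103, 108, 118, 118, 117, 117, 116, 116, 119, 126, 131, 130, 130, 130, 129, 130, 130, 130, 130, 129, 129, 130, 129, 128, 128, 129, 128, 134, 117, 67, 39, 44, 42, 43]
60 L [116, 129, 126, 126, 125, 126, 126, 125, 126, 126, 126, 126, 126, 126, 126, 127, 127, 126, 127, 122, 114, 112, 112, 113, 112, 112, 108, 140, 179, 184, 182, 183, 180, 179, 179, 180, 180, 179, 178, 177, 178, 180, 181, 182, 184, 181] R [191, 191, 190, 188, 188, 188, 186, 182, 179, 179, 179, 181, 178, 153, 114, 101, 111, 119, 118, 117, 118, 117, 116, 121, 129, 130, 130, 130, 129, 130, 129, 130, 130, 129, 128, 129, 127, 127, 128, 128, 128, 131, 125, 86, 37, 43, 43, 41, 43, 43]
100 L [57, 55, 51, 98, 130, 124, 1
[... 1279 characters left out ...]
126, 129, 107, 52, 45, 46, 45, 46, 45, 45, 45, 44, 43, 44, 42, 43, 43, 42, 41, 42, 43, 41]
300 [233, 203, 191, 192, 132, 101, 104, 106, 109, 112, 112, 113, 114, 116, 96, 84, 164, 190, 189, 189, 189, 188, 188, 189, 189, 189, 189, 188, 188, 187, 188, 188, 187, 187, 188, 188, 186, 187, 186, 187]
320 [129, 130, 130, 129, 117, 115, 115, 116, 115, 115, 116, 115, 115, 118, 97, 81, 167, 187, 186, 185, 185, 186, 184, 184, 185, 185, 186, 184, 186, 185, 184, 185, 184, 184, 185, 184, 184, 185, 185, 185]
340 [129, 128, 131, 129, 119, 115, 117, 117, 119, 117, 117, 117, 119, 120, 100, 83, 163, 184, 186, 185, 186, 185, 185, 185, 186, 185, 185, 186, 185, 185, 184, 185, 184, 185, 184, 183, 184, 184, 185, 183]
```

The grey levels show the carrier about 0.5 mm off centre across the pocket and about 0.8 mm short of centre lengthwise. I'll correct both and lower until the far end or the tips touch.

Request:
{"api": "step_arm", "payload": {"commands": [0.0007,0.0005,0,0,0,0,0.0007,0.0005,0.0005,0,0,0,0.0007,0.0005,0.001,0,0,0,0.0007,0.0005,0.0015,0,0,0,0.0007,0.0005,0.002,0,0,0,0.0007,0.0005,0.0023,0,0,0,0.0007,0.0005,0.0026,0,0,0,0.0007,0.0005,0.0029,0,0,0,0.0007,0.0005,0.0032,0,0,0,0.0007,0.0005,0.0032,0,0,0]}}

```text
t: 14.4
tcp_pos: [0.5556, 0.1849, 0.0175]
tool_rot: [-0.187, 0.982, 0.0, 0.0]
force: [-0.8, -0.5, 4.4]
finger_gap: 0.556
gripper_force: 54.3
```

```bash
python3 - <<'E'
from h import *
import cv2
s=manip.sense();R=Ro.from_quat(s["tool_rot"]);print(s["force"],R.inv().apply(s["force"]),R.inv().apply(s["ft_torque"]))
im=cv2.cvtColor(manip.snapshot("wrist")["pixels"],cv2.COLOR_BGR2GRAY)
for r in(60,200): print(r,"L",im[r,236:282].tolist(),"R",im[r,362:412].tolist())
for c in(300,340): print(c,im[0:30,c].tolist(),im[285:310,c].tolist())
E
```

```text
[-0.81169825 -0.52212868  4.37538889] [ 0.94478679 -0.18475622 -4.37592772] [-0.00347898  0.0966268  -0.03143859]
60 L [122, 125, 125, 126, 126, 127, 126, 126, 127, 125, 125, 127, 126, 126, 127, 128, 127, 121, 112, 114, 114, 114, 114, 115, 112, 96, 102, 148, 178, 185, 183, 183, 182, 180, 179, 181, 181, 179, 179, 177, 178, 182, 183, 184, 185, 182] R [192, 191, 191, 189, 189, 189, 186, 182, 181, 179, 179, 181, 179, 154, 114, 102, 112, 118, 118, 118, 118, 118, 116, 119, 127, 131, 131, 130, 131, 130, 130, 131, 130, 130, 129, 129, 129, 129, 129, 129, 129, 130, 134, 110, 45, 39, 42, 42, 43, 43]
200 L [41, 42, 41, 43, 42, 43, 42, 29, 116, 165, 212, 203, 114, 121, 123, 123, 123, 126, 127, 128, 127, 128, 128, 128, 129, 126, 121, 119, 118, 119, 119, 119, 107, 102, 146, 177, 179, 177, 176, 173, 173, 174, 174, 174, 173, 173] R [181, 178, 177, 176, 178, 152, 105, 110, 122, 118, 117, 116, 115, 117, 124, 128, 127, 127, 126, 126, 127, 126, 126, 126, 126, 126, 126, 125, 126, 128, 121, 84, 40, 47, 46, 46, 46, 45, 45, 46, 45, 42, 45, 44, 44, 42, 43, 43, 42, 40]
300 [116, 117, 124, 119, 112, 112, 115, 114, 115, 114, 115, 114, 114, 108, 115, 110, 165, 189, 190, 189, 188, 189, 189, 189, 189, 190, 190, 189, 189, 189] [254, 254, 254, 254, 254, 254, 254, 254, 254, 254, 255, 255, 247, 189, 191, 222, 226, 224, 224, 225, 225, 225, 225, 225, 224]
340 [129, 129, 130, 127, 119, 116, 117, 117, 118, 118, 118, 118, 118, 121, 101, 84, 164, 186, 186, 186, 186, 185, 186, 186, 185, 185, 187, 186, 185, 186] [254, 254, 254, 254, 254, 254, 254, 254, 254, 254, 255, 255, 243, 183, 192, 219, 223, 221, 222, 222, 222, 221, 223, 222, 222]
```

The torque places the contact at the fingertips on the rim, with the far end lightly on the floor. The grey levels show the carrier centred within about 0.3 mm, so I'll release and back away.

Request:
{"api": "step_arm", "payload": {"commands": [0,0,-0.0004,0,0,0,0,0,-0.0004,0,0,0,0,0,-0.0004,0,0,0,0,0,-0.0004,0,0,0,0,0,-0.0004,0,0,0,0,0,-0.002,0,0,0,0,0,-0.01,0,0,0,0,0,-0.03,0,0,0,0,0,-0.05,0,0,0,0,0,-0.06,0,0,0], "jaw": 80}}

```text
t: 15.45
tcp_pos: [0.5567, 0.185, 0.0792]
tool_rot: [-0.187, 0.982, 0.0, 0.002]
force: [0.3, -0.1, -0.6]
finger_gap: 0.8
gripper_force: 0.0
```

```bash
python3 - <<'E'
from h import *
import cv2
s=manip.sense();print(loc(N,s["tcp_pos"]),s["force"],s["finger_gap"])
w=manip.snapshot("wrist");d=wristRt(w,s);im=cv2.cvtColor(w["pixels"],cv2.COLOR_BGR2GRAY);cv2.imwrite("pics/raw_w8.png",w["pixels"])
x=np.arange(640)
for r in(100,130,160,190,220,240):
    g=np.diff(im[r].astype(int));k=np.where(abs(g)>12)[0];k=k[(k>200)&(k<440)];print(r,[(int(i),int(g[i])) for i in k])
for c in(300,340):
    g=np.diff(im[:,c].astype(int));k=np.where(abs(g)>10)[0];print(c,[(int(i),int(g[i])) for i in k if i<320])
E
```

```text
[48.0191102   0.81316188 79.20729239] [ 0.27117132 -0.07423865 -0.58602544] 0.8001376013881255
100 [(210, -46), (211, -57), (260, 46), (261, 22), (281, 20), (282, 23), (289, 83), (290, 47), (292, -31), (293, -99), (294, 13), (296, -33), (297, -38), (298, 14), (299, 26), (337, -17), (338, -32), (340, 47), (341, 31), (354, -14), (355, -25), (376, -35), (377, -26)]
130 [(224, 18), (225, -21), (226, -86), (262, 89), (263, 59), (275, -18), (276, -31), (280, -14), (281, 22), (282, 49), (283, 38), (288, -29), (289, -102), (296, -22), (297, -46), (298, -20), (299, 99), (300, 57), (336, -36), (337, -88), (338, -15), (339, 32), (340, 35), (353, -19), (354, -22), (374, -27), (375, -37)]
160 [(221, -29), (222, -65), (264, 41), (265, 22), (283, 19), (284, 20), (297, -33), (298, -42), (299, 44), (300, 78), (301, 34), (335, -28), (336, -75), (337, -46), (338, 35), (339, 35), (352, -17), (353, -22), (372, -26), (373, -34)]
190 [(212, -28), (213, -67), (266, 30), (283, 54), (284, 26), (285, -28), (297, -21), (298, -47), (299, -16), (300, 103), (301, 60), (306, 15), (308, -19), (335, -61), (336, -78),
[... 497 characters left out ...]
368, -49)]
300 [(20, 68), (44, 18), (47, 29), (50, 66), (51, 18), (53, 42), (59, -22), (60, -15), (62, -65), (63, -37), (67, 122), (68, 17), (69, -24), (70, -14), (72, -66), (73, -37), (96, -37), (97, -35), (99, 40), (100, 57), (101, 11), (102, -13), (134, -20), (149, -21), (166, -20), (181, -16), (192, 36), (194, 22), (208, 105), (209, 29), (243, -57), (244, -72), (247, 18), (248, 22), (249, 20), (258, -46), (259, -71), (260, -23)]
340 [(20, 50), (21, 24), (43, -18), (44, 22), (47, 38), (48, 14), (96, -28), (97, -46), (98, -11), (130, 11), (195, -12), (196, 124), (231, -40), (232, -76), (237, -15), (238, 120), (239, 18), (243, -63), (244, -61), (249, 23), (258, -19), (259, -73), (260, -41)]
```

```bash
python3 - <<'E'
from h import *
import cv2
s=manip.sense();w=manip.snapshot("wrist");d=wristRt(w,s)
print("nest far/near, chamfer?, carrier far/near:",[loc(N,x).round(1).tolist() for x in back(d,[[320,20.7],[320,259.4],[320,44.5],[320,47.7],[320,243.8],[320,249]],.02)])
K=np.array([[d["fx"],0,d["cx"]],[0,d["fy"],d["cy"]],[0,0,1]]);M=w["mount"]
for nm,hx,hy,px in(("carrier",.07,.025,[[280.8,47.7],[357.2,47.7],[286.5,243.8],[349.5,243.8]]),("nest",.084,.039,[[256.3,20.7],[382.3,20.7],[269.8,259.4],[366.3,259.4]])):
    o=np.array([[hx,-hy,0],[hx,hy,0],[-hx,-hy,0],[-hx,hy,0]])
    ok,r,t=cv2.solvePnP(o,np.array(px),K,None);R=Ro.from_quat(s["tool_rot"])
    T=R.apply(M[:3,:3]@t.ravel()+M[:3,3])+s["tcp_pos"]
    print(nm,loc(N,T).round(1),(Ro.from_matrix(M[:3,:3])*Ro.from_rotvec(r.ravel())).as_rotvec(degrees=True).round(2))
e=manip.snapshot("scene")["pixels"];cv2.imwrite("pics/raw_scene8.png",e)
E
```

```text
nest far/near, chamfer?, carrier far/near: [[-85.8, 3.1, 20.0], [82.1, 3.7, 20.0], [-72.6, 3.2, 20.0], [-70.7, 3.2, 20.0], [68.1, 3.7, 20.0], [72.7, 3.7, 20.0]]
carrier [-1.6  2.3 17.7] [ 0.06 -1.27  0.21]
nest [-1.4  2.4 20.4] [0.01 1.11 0.18]
```

The carrier is centred in the nest within 0.3 mm. To confirm it's fully down, I'll press lightly with shut fingers on the end I released.

Request:
{"api": "step_arm", "payload": {"commands": [0,0,0,0,0,0,0,0,0,0,0,0,0,0,0.01,0,0,0,0,0,0.03,0,0,0,0,0,0.048,0,0,0,0,0,0.055,0,0,0,0,0,0.057,0,0,0,0,0,0.0585,0,0,0,0,0,0.0595,0,0,0,0,0,0.06,0,0,0], "jaw": 0, "grip_force": 20}}

```text
t: 16.6
tcp_pos: [0.5539, 0.1846, 0.02]
tool_rot: [-0.188, 0.982, 0.0, -0.002]
force: [-8.4, -1.5, 28.3]
finger_gap: -0.001
gripper_force: 14.0
```

The shut fingers meet the plate stiffly at z = 20.0 mm, exactly flush, so it is seated. I'll back off straight up.

Request:
{"api": "step_arm", "payload": {"commands": [0,0,-0.002,0,0,0,0,0,-0.006,0,0,0,0,0,-0.02,0,0,0,0,0,-0.05,0,0,0,0,0,-0.08,0,0,0,0,0,-0.1,0,0,0,0,0,-0.1,0,0,0,0,0,-0.1,0,0,0,0,0,-0.1,0,0,0,0,0,-0.1,0,0,0]}}

```text
t: 17.6
tcp_pos: [0.5546, 0.1847, 0.1157]
tool_rot: [-0.187, 0.982, 0.0, -0.001]
force: [-0.3, -0.0, 0.8]
finger_gap: 0.001
gripper_force: 0.0
```

```bash
python3 - <<'E'
from h import *
import cv2
s=manip.sense();print(s["tcp_pos"],s["force"])
w=manip.snapshot("wrist");d=wristRt(w,s);im=cv2.cvtColor(w["pixels"],cv2.COLOR_BGR2GRAY)
F=N+[0,0,0]
for off in(0.002,):
    for x in(-.05,.03):
        ys=np.arange(-.045,.0455,.0015);uv=proj(d,place(F,[[x,y,.02] for y in ys])).astype(np.float32);p=cv2.remap(im,uv[None,:,0],uv[None,:,1],1)[0].astype(int)
        print("y@x",x,[(round(a*1e3,1),int(b)) for a,b in zip(ys,np.diff(p)) if abs(b)>12])
    for y in(-.012,.0,.012):
        xs=np.arange(-.09,.09,.0015);uv=proj(d,place(F,[[x,y,.02] for x in xs])).astype(np.float32);p=cv2.remap(im,uv[None,:,0],uv[None,:,1],1)[0].astype(int)
        print("x@y",y,[(round(a*1e3,1),int(b)) for a,b in zip(xs,np.diff(p)) if abs(b)>12 and abs(a)>.06])
E
```

```text
[0.55464084 0.18466873 0.11573031] [-0.32477093 -0.04470814  0.78021859]
y@x -0.05 [(np.float64(-37.5), 84), (np.float64(-36.0), 56), (np.float64(-34.5), -91), (np.float64(-22.5), 43), (np.float64(-16.5), 59), (np.float64(-15.0), 52), (np.float64(-13.5), -96), (np.float64(27.0), -30), (np.float64(40.5), -57), (np.float64(42.0), -15)]
y@x 0.03 [(np.float64(-37.5), 94), (np.float64(-36.0), 44), (np.float64(-28.5), -28), (np.float64(-27.0), -19), (np.float64(-24.0), 46), (np.float64(-22.5), 66), (np.float64(-13.5), -71), (np.float64(-12.0), 15), (np.float64(-10.5), 40), (np.float64(13.5), -15), (np.float64(15.0), -76), (np.float64(16.5), 91), (np.float64(18.0), 14), (np.float64(25.5), -38), (np.float64(27.0), -56), (np.float64(31.5), 27), (np.float64(40.5), -116)]
x@y -0.012 [(np.float64(-87.0), 64), (np.float64(-73.5), 17), (np.float64(-72.0), 42), (np.float64(-64.5), 65), (np.float64(-63.0), 35), (np.float64(-61.5), -67), (np.float64(66.0), -74), (np.float64(67.5), -59), (np.float64(70.5), 46), (np.float64(72.0), 16), (np.float64(79.5), -85), (np.float64(81.0), -51)]
x@y 0.0 [(np.float64(-87.0), 67), (np.float64(-73.5), 17), (np.float64(-72.0), 43), (np.float64(66.0), -78), (np.float64(67.5), -40), (np.float64(70.5), 40), (np.float64(72.0), 15), (np.float64(79.5), -84), (np.float64(81.0), -18)]
x@y 0.012 [(np.float64(-87.0), 66), (np.float64(-73.5), 17), (np.float64(-72.0), 37), (np.float64(66.0), -78), (np.float64(67.5), -38), (np.float64(70.5), 23), (np.float64(72.0), 14), (np.float64(79.5), -64)]
```

The carrier is flush, centred within about 1 mm in x and less in y, and the robot is clear of everything.

```bash
python3 -c "
from station import manip
print(manip.sign_off())"
```

```text
the job is handed in; nothing more can be done
None
```

The carrier now lies glass side up, flat in the nest pocket, flush with the rim and centred to within about 1 mm; I tipped it, drew it to the foot stop and let it rest there before gripping it, and handed the job in at about 18 s.

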